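Shut the row of open tube lids with one fingertip sweep

ROBOT

A 7-joint arm with a two-finger parallel gripper is mounted at the origin on the work surface. World frame = base frame: x ahead of the robot, y to its left, z up, the work surface at z = 0. Lengths are in mm, angles in rad, forces in N, time in s.
With the tool pointing down it reaches from about 350 to 900 mm from the base axis. Payload 19.9 kg.
Tool frame: the origin (TCP) lies where the fingers leave the gripper's body, on its centre line; the fingertips stand 73 mm ahead of it and the grasp point (between the pads) lies 54 mm ahead of it; z points along the fingers, y is the line along which they close (so a half turn about z gives the same grasp; the last joint's range is limited). The gripper opens to 85 mm and grips with 20 to 120 N. Pads are 22 mm wide; open, the fingers measure 114 mm over their backs; the gripper's body (76 mm by 85 mm) begins 54 mm behind the grasp point. The pads swing forward as they close: fully open they stand 13 mm farther back than shut.
Start: joints at [1.117, 0.417, -0.01, 1.614, 0.005, 1.111, -0.053], TCP at [250.16, -572.738, 303.86] pointing down, gripper open.
Joint ranges: [-2.81, 2.81], [-0.39, 2.02], [-1.27, 1.25], [0.06, 2.57], [-1.19, 4.33], [0.19, 2], [-2.82, 2.82]. Speed limits (rad/s): [1.89, 1.89, 2.39, 2.39, 3.01, 3.01, 3.01].

INTERFACE

Orientations are given as a rotation vector (axis times angle).
In Python, from rig import telemetry, read_camera, order, look_for, regions_of gives the robot as it stands. The module is installed in compiled form; this text tells all that it offers.
- The arm moves only by the tool arm_command, never from a script. Its argument "targets" is a list of rows, each an object with "hand": the opening, from 0 (shut) to 1 (fully open); "offset": the shift along the tool's x, y, z in cm, a list of three; "yaw": the turn about the tool's z in rad. A call has 1 to 20 rows; each row is the pose to reach, as a shift and turn from the pose commanded when the call began, along the tool's axes at that moment; what a row does not reach only later rows make up. A row lasts 1/8 s, in which the tool goes at most 62.5 mm and 10.7 degrees, less where a joint would pass 70% of its speed; a pose out of reach is approached as far as the arm can. A call with a gripper value outside its range is refused whole. The fingers move at their own pace and stop on an object; the grip force is fixed at half the most. Time passes only in rows, so rows that repeat a pose let the fingers close. It gives the time, the measured TCP pose, the force, the opening and the grip force at its end, in the units of the state.
- telemetry.get_state(): the state, without advancing time (a new reading comes with each control period).
- read_camera(name): name is "scene" or "side" or "wrist"; returns a dict with "frame" (384x512x3 uint8, blue, green, red), "camera_matrix" (3x3 intrinsics, pixels), "dist_coeffs" ([k1, k2, p1, p2, k3] as OpenCV has them; the pictures are not rectified), "origin" and "attitude" of the camera in the world; the wrist camera has in their place "tool_from_camera" (4x4, takes a point from camera to tool coordinates, whose origin is the TCP and whose axes are the flange's). Camera axes: x right, y up, looking along -z (the intrinsics and any distortion apply to the point x, -y, -z); pixel columns grow to the right and rows downward; lengths in mm; the calibration is good to about 2 mm. A picture is of the moment at which its call begins: read the wrist's pose just before it. There is no depth.
- order.finish_job(): hands the job in; it is judged then, once.
Trained networks look in a picture, given as the dict that the camera call returned (one of the last four; its "shot" number tells which), for a name from the list of things; names that differ only in an ending like _2 or _b are one class to them, and where a whole thing is asked for, a point or a joint stands for the part that bears it (a point fixed in the world has none). Each returns a list of dicts, best first, with "conf" (0 to 1); they miss things now and then, are a little off and sometimes report something else, mostly with a low value. They report only what shows in the picture. A call takes as long as a camera call. They do not tell look-alikes from the thing itself.
- look_for(picture, name): "at" ([x, y, z] in mm, in world coordinates, good to about 4 mm: the middle of the surface that is visible of it).
- regions_of(picture, name): "mask" (384x512 bool, what is visible of it).
The state is a dict: "clock": time; "qpos": joint angles; "dq": joint speeds; "joint_torque": joint torques, N m; "tcp_pos": TCP position; "tcp_rot": TCP orientation; "force": force on the tool from outside, world axes, zero at the start; "ft_torque": the same for the moment, N m; "gripper_width": opening from 0.0 (shut) to 1.0 (fully open); "gripper_force": force on a finger pad.
Only numpy, scipy, OpenCV 4.12 (cv2) and the standard library are available. Lean on these libraries where they do the work, as an engineer would, in place of code of your own. Each camera call takes 0.05 s, during which the arm holds its last target. There are 200 camera calls.

TASK

Run your fingertips lightly along the row of open amber tubes in the metal block on the print bed, starting behind the lid of the first tube (the end towards which the lids' backs face), so that the lids fold over one after another along the row and all four end up fully shut. Touch them gently: do not lift or tip the tube block, leave the dish, bottle, cartridge stand and nozzle cap where they are, and finish with the hand clear.

Things in the scene. Friction and masses are not known exactly. Their poses are not given: they have to be found in the camera images.
- bed: Fixed pale print bed on the bench, 190 x 250 x 46 mm (own x, y, z); origin: centre of underside; own x away from the robot and y to its left at yaw 0 (yaw up to 0.5 rad either way). A recess 88 x 130 mm, floor 42 mm above the bench, locates the tube block. A spring clip 20 mm high stands on its +y margin, a grey locating corner 12 mm high at the far end of its -y margin.
- block: Loose aluminium tube block, 85.5 x 127.8 x 50 mm, about 1 kg, in the recess with 1 mm play; origin: centre of underside, axes as the bed's. Rows of four wells along y (30 mm steps) at x = -28, 0, 28 mm. Front row (x = -28): four fixed amber 5 ml tubes, lids open. Middle row empty. Far row: two shut tubes. Tube rims 8 mm above the block's top, tops of shut lids 12 mm.
- row_first (a point): Tube 1, at the -y end of the front row: centre of the top face of its lid when shut (62 mm above the block's underside, 104 mm above the bench). Fixed to the block, does not move with the lid.
- row_last (a point): The same point for tube 4, at the +y end of the front row, 90 mm from row_first. Tubes 2 and 3 stand between at 30 mm steps.
- dish: Loose clear Petri dish with a small pink printed lattice in it, 90 mm across, 15 mm high, on the bench beside the bed; origin: centre of underside, z up. Leave alone.
- bottle: Loose amber reagent bottle, 48 mm across, 100 mm high, on the bench beside the bed; origin: centre of underside, z up. Leave alone.
- cartridges: Loose white stand 70 x 55 mm with two clear ink cartridges with blue tops, 71 mm high in all, on the bench beside the bed; origin: centre of underside, z up. Leave alone.
- nozzle_cap: Loose small blue nozzle cap, 18 mm across, 24 mm high, standing on the bed's -y margin (46 mm above the bench); origin: centre of underside, z up. Leave alone.
- lid1 (a joint): Lid of tube 1, hinge angle in rad: 0 = shut flat, about 1.1 to 1.7 at the start, 1.9 = fully open. All lids alike: amber disc 20 mm across, 4 mm thick, 25.5 mm from hinge to lip. Hinge along the block's x at rim height, 12.5 mm from the tube's axis on its -y side: the open lid stands there and folds towards +y when its back (-y face) is pushed towards +y.
- lid2 (a joint): Lid of tube 2, as lid1. The hinges are stiff (0.01 N m, about half a newton at the lid) and a lid stays where it is left, without snap or spring. A finger drawn towards +y with its tip 0 to 3 mm above the shut lids' tops shuts it; 2 mm or more below them it jams.
- lid3 (a joint): Lid of tube 3, as lid1 and lid2.
- lid4 (a joint): Lid of tube 4, as lid1 and lid2.
Things that resemble listed ones, but are neither listed nor needed, are in the scene too. There is more than one size of the block; the job needs the middle-sized.

How it is judged:
By the outcome, as a careful person would: the job done as asked, in the order asked, and still so for the second after the job is handed in, with the robot touching nothing.
It also fails if it takes over 51 s, if anything falls off the work surface, if the arm or the gripper's body presses on something with over 40 N, if the wrist force passes 120 N, or if a joint passes its speed limit or range.

## Working session

There is one attempt and no reset: what is moved stays moved. The work goes in short steps, Python scripts to look and compute and a tool call to move; the robot and the scene stay as the last step left them, time stands still between calls to the robot, and variables do not carry over. Pictures are saved under pics/ and viewed, at most 10 in all, crops included, and the job is handed in when it is done.

Besides the shell and the picture viewer there is one more tool, called by a JSON object that holds its "fn" and its "kwargs". arm_command: Moves the arm, as the interface text tells. Its arguments: {"type":"object","properties":{"targets":{"type":"array"}},"required":["targets"]}

```bash
mkdir -p pics
cat > h.py <<'E'
import numpy as np, cv2
from rig import telemetry, read_camera, order, look_for, regions_of
from scipy.spatial.transform import Rotation as R
def rot(a):
    a=np.array(a,float)
    return a if a.shape==(3,3) else R.from_rotvec(a).as_matrix()
def campose(p,s=None):
    if 'tool_from_camera' in p:
        T=np.array(p['tool_from_camera']);Rt=rot(s['tcp_rot'])
        return Rt@T[:3,:3], Rt@T[:3,3]+np.array(s['tcp_pos'])
    return rot(p['attitude']),np.array(p['origin'],float)
def ray(p,uv,z,s=None):
    Rc,o=campose(p,s)
    n=cv2.undistortPoints(np.array(uv,float).reshape(-1,1,2),np.array(p['camera_matrix']),np.array(p['dist_coeffs'])).reshape(-1,2)
    d=np.c_[n[:,0],-n[:,1],-np.ones(len(n))]@Rc.T
    return o+d*((z-o[2])/d[:,2])[:,None]
def proj(p,X,s=None):
    Rc,o=campose(p,s);c=(np.array(X,float).reshape(-1,3)-o)@Rc*[1,-1,-1]
    return cv2.projectPoints(c,np.zeros(3),np.zeros(3),np.array(p['camera_matrix']),np.array(p['dist_coeffs']))[0].reshape(-1,2)
E
python3 - <<'E'
from h import *
s=telemetry.get_state();print(s['clock'],s['tcp_pos'],s['tcp_rot'],s['gripper_width'])
ims=[]
for n in ["scene","side"]:
    p=read_camera(n);ims.append(p['frame']);print(n,p.get('origin'),p.get('attitude'))
    for k in ["bed","block","lid1","bottle","dish","cartridges","nozzle_cap"]:
        for d in look_for(p,k)[:6]: print(k,np.round(d['at']),round(d['conf'],2), proj(p,d['at']).round()[0])
    cv2.imwrite(f'pics/{n}.png',cv2.resize(p['frame'],(800,600),interpolation=cv2.INTER_CUBIC))
E
```

```text
0.0 [ 250.05104131 -572.52559493  303.26982291] [-3.07408841e+00 -6.42017685e-01  5.17067022e-04] 0.9966985670561012
scene [969.94261705 357.73023782 915.20914031] [0.25446897 0.65504883 2.36270401]
bed [588.  77.  47.] 0.64 [296. 218.]
block [ 478. -294.   67.] 0.82 [243. 119.]
block [568.  53.  93.] 0.65 [297. 200.]
block [788. 122.  35.] 0.59 [251. 277.]
lid1 [ 515. -364.   85.] 0.55 [220. 108.]
bottle [ 467. -121.   61.] 0.55 [281. 151.]
bottle [696. -62.  11.] 0.33 [235. 213.]
dish [626. 222.   5.] 0.8 [321. 270.]
cartridges [696. -64.  11.] 0.92 [235. 213.]
nozzle_cap [535. -46.  65.] 0.57 [281. 177.]
nozzle_cap [570.  51.  93.] 0.5 [296. 200.]
side [ 309.84101167 -568.22794659  867.44091693] [ 0.68810571 -0.19292047 -0.47075419]
bed [531.  -4.  46.] 0.76 [217. 227.]
block [545.  17.  94.] 0.97 [217. 205.]
block [779. 110.  39.] 0.87 [282. 164.]
block [ 465. -313.   71.] 0.82 [255. 351.]
lid1 [ 495. -287.   85.] 0.77 [262. 328.]
lid1 [ 481. -250.   86.] 0.76 [247. 315.]
lid1 [544.  86. 115.] 0.62 [204. 180.]
lid1 [ 512. -368.   87.] 0.58 [293. 361.]
lid1 [518.  29. 120.] 0.56 [204. 199.]
lid1 [ 503. -328.   81.] 0.49 [277. 346.]
bottle [ 448. -143.   63.] 0.72 [209. 285.]
dish [636. 231.   0.] 0.66 [216. 163.]
cartridges [531.  56. 114.] 0.75 [204. 191.]
cartridges [692. -75.  15.] 0.73 [290. 230.]
nozzle_cap [526. -54.  66.] 0.49 [224. 238.]
```

View pics/scene.png

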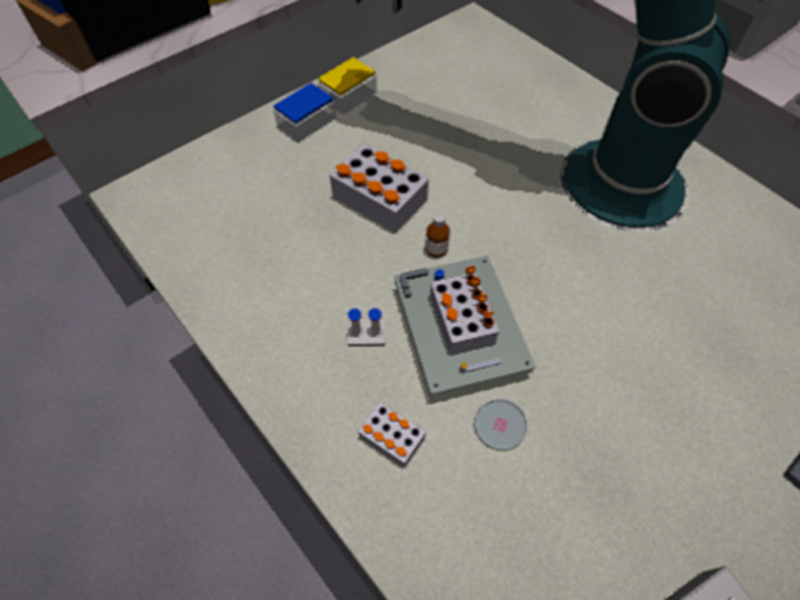

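View pics/side.png

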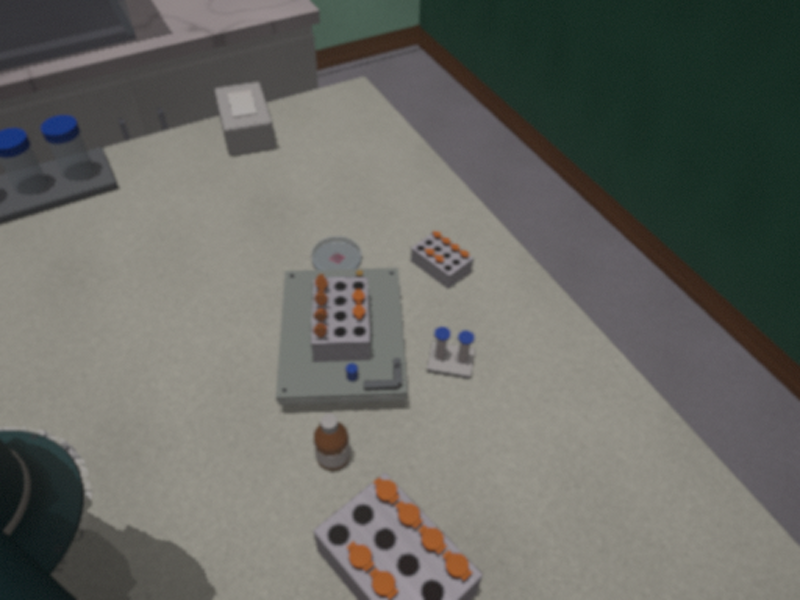

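The target is the block on the bed, at scene pixels (465,310) in the 800-wide view. It carries four open lids on the robot's side and two shut tubes. The look-alikes are the large block at (380,185) and the small one at (392,433), both off the bed. Next I'll estimate the bed pose from its corners.

Run:
```python
from h import *
from scipy.optimize import least_squares
p1=read_camera("scene");p2=read_camera("side")
# bed mask corners via minAreaRect of back-projected mask in z=46 & block top
for p,n in((p1,'scene'),(p2,'side')):
    m=max(regions_of(p,"bed"),key=lambda d:d['mask'].sum())['mask']
    def res(v):
        c,s=np.cos(v[2]),np.sin(v[2])
        Q=[[v[0]+c*a-s*b,v[1]+s*a+c*b,z] for z in(0,46) for a,b in((-95,-125),(95,-125),(95,125),(-95,125))]
        im=np.zeros(m.shape,np.uint8);cv2.fillConvexPoly(im,cv2.convexHull(proj(p,Q).astype(np.float32)).round().astype(np.int32),1)
        return im
    hull=np.zeros(m.shape,np.uint8);cv2.fillConvexPoly(hull,cv2.convexHull(np.argwhere(m)[:,::-1].astype(np.int32)),1)
    from scipy.optimize import minimize
    best=min((minimize(lambda v:(res(v)!=hull).sum(),[560,35,y],method='Nelder-Mead',options=dict(initial_simplex=[[560,35,y],[580,35,y],[560,55,y],[560,35,y+.2]])) for y in(-.4,-.2,0,.2)),key=lambda r:r.fun)
    print(n,best.x.round(3),best.fun,hull.sum())
# corners read by eye in side/scene views (800 scale)
print(ray(p2,np.array([[285,270],[398,268],[279,400],[406,400]])*.64,46).round())
print(ray(p1,np.array([[397,271],[487,258],[532,367],[430,393]])*.64,46).round())
s=telemetry.get_state();print(rot(s['tcp_rot']).round(4))
p=read_camera("wrist");print(np.array(p['tool_from_camera']).round(3),p['camera_matrix'])
```

```text
scene [ 5.50803e+02  3.50800e+01 -4.27000e-01] 228.0 5523Traceback (most recent call last):
  File "<stdin>", line 6, in <module>
ValueError: max() iterable argument is empty
```

{"fn": "arm_command", "kwargs": {"targets": [{"hand":0,"offset":[3,-2.5,-0.5],"yaw":0.05},{"hand":0,"offset":[7,-6,-1],"yaw":0.12},{"hand":0,"offset":[11,-9.3,-1.5],"yaw":0.19},{"hand":0,"offset":[15,-12.6,-2],"yaw":0.26},{"hand":0,"offset":[19,-16,-2.5],"yaw":0.33},{"hand":0,"offset":[23,-19.4,-3],"yaw":0.4},{"hand":0,"offset":[27,-22.8,-3.5],"yaw":0.47},{"hand":0,"offset":[31,-26,-4],"yaw":0.54},{"hand":0,"offset":[35,-29.5,-4.5],"yaw":0.61},{"hand":0,"offset":[39,-33,-5],"yaw":0.68},{"hand":0,"offset":[43,-36.3,-5],"yaw":0.75},{"hand":0,"offset":[47,-39.6,-5],"yaw":0.82},{"hand":0,"offset":[50,-42,-5],"yaw":0.84},{"hand":0,"offset":[51,-43,-5],"yaw":0.84},{"hand":0,"offset":[51,-43,-5],"yaw":0.84},{"hand":0,"offset":[51,-43,-5],"yaw":0.84}]}}

```text
clock: 3.0
tcp_pos: [545.1, 24.0, 353.9]
tcp_rot: [3.069, -0.67, -0.0]
force: [-0.3, 0.6, -0.0]
gripper_width: 0.001
gripper_force: 0.0
```

Run:
```python
from h import *
s=telemetry.get_state();print(s['clock'],s['tcp_pos'],s['gripper_width'],s['force']);print(rot(s['tcp_rot']).round(4))
p=read_camera("wrist");print(np.array(p['tool_from_camera']).round(3),p['camera_matrix'],p['dist_coeffs'])
for k in ["bed","block","lid1","nozzle_cap","bottle"]:
    for d in look_for(p,k)[:6]: print(k,np.round(d['at']),round(d['conf'],2), proj(p,d['at'],s).round()[0])
cv2.imwrite('pics/w1.png',cv2.resize(p['frame'],(800,600),interpolation=cv2.INTER_CUBIC))
```

```text
3.0 [545.11707688  24.02193154 353.90337869] 0.0012568403622137576 [-0.25872276  0.60171731 -0.01422657]
[[ 9.091e-01 -4.165e-01 -1.000e-04]
 [-4.165e-01 -9.091e-01 -5.000e-04]
 [ 1.000e-04  5.000e-04 -1.000e+00]]
[[-1.0000e-03  9.6100e-01  2.7700e-01  6.8348e+01]
 [ 1.0000e+00  1.0000e-03 -1.0000e-03  9.0000e-01]
 [-1.0000e-03  2.7700e-01 -9.6100e-01 -6.9043e+01]
 [ 0.0000e+00  0.0000e+00  0.0000e+00  1.0000e+00]] [[297.33156155   0.         256.29064415]
 [  0.         297.33156155 190.81305785]
 [  0.           0.           1.        ]] [0.01097948 0.         0.         0.         0.        ]
bed [582.  33.  45.] 0.7 [237. 137.]
block [558.  39.  95.] 0.98 [238. 163.]
block [770. 130.  37.] 0.6 [90. 21.]
lid1 [535.  55. 121.] 0.73 [232. 194.]
lid1 [ 485. -242.   86.] 0.73 [500. 116.]
lid1 [799. 156.  47.] 0.68 [51.  3.]
lid1 [548.  88. 115.] 0.55 [201. 194.]
lid1 [520.  28. 118.] 0.44 [262. 195.]
nozzle_cap [532. -47.  66.] 0.54 [314. 148.]
bottle [ 467. -124.   67.] 0.85 [393. 171.]
```

View pics/w1.png

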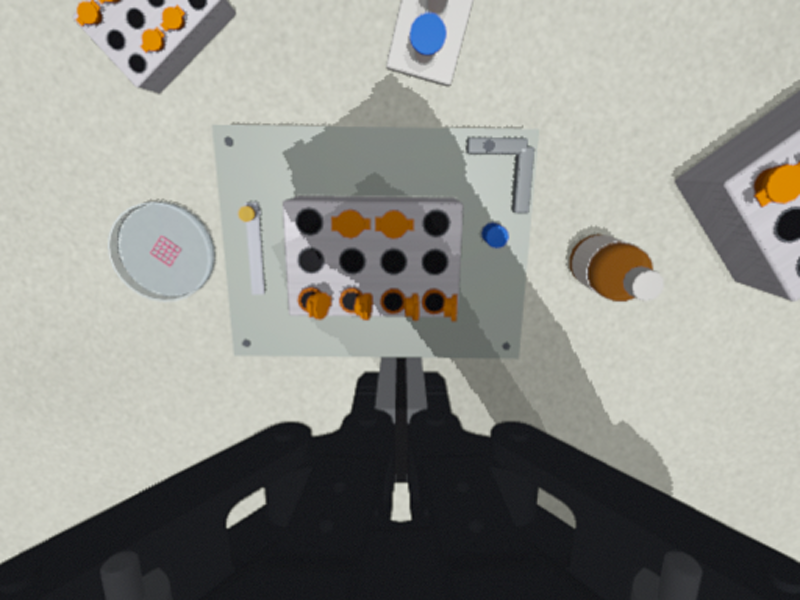

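The wrist view shows the middle-sized block. Its empty wells are at (309,221), (436,222) and (311..435,261). The open-lid front row runs along v≈302, with tube 1 rightmost at (434,302). The bottle at (610,270) stands beyond the −y edge of the bed. I'll fit the block pose to the wells.

Run:
```python
from h import *
from scipy.optimize import least_squares
s=telemetry.get_state();p=read_camera("wrist");g=cv2.resize(p['frame'],(2048,1536),interpolation=cv2.INTER_CUBIC)
k=2.56
gray=g.max(2)
pts=[];loc=[]
for (u,v),l in zip([(309,221),(436,222),(311,260),(352,261),(393,261),(435,261)],[(28,45),(28,-45),(0,45),(0,15),(0,-15),(0,-45)]):
    U,V=int(u*k),int(v*k);w=gray[V-55:V+55,U-55:U+55]<45
    n,lab,st,c=cv2.connectedComponentsWithStats(w.astype(np.uint8));i=lab[55,55]
    q=((c[i]+[U-55,V-55])+.5)/4-.5;pts.append(q);loc.append(l);print(q.round(1),st[i,4])
pts=np.array(pts);loc=np.array(loc)
def L(v,a,z): 
    c,s_=np.cos(v[2]),np.sin(v[2]);a=np.array(a,float);return np.c_[v[0]+c*a[:,0]-s_*a[:,1],v[1]+s_*a[:,0]+c*a[:,1],np.full(len(a),z)]
r=least_squares(lambda v:(proj(p,L(v,loc,v[3]),s)-pts).ravel(),[560,35,-.43,92]);print('free z',r.x.round(3),r.fun.round(2))
r=least_squares(lambda v:(proj(p,L(v,loc,92),s)-pts).ravel(),[560,35,-.43]);v=r.x;print(v.round(3),r.fun.round(2))
ends=L(v,[(-28,-45),(-28,45),(-28,-105),(-28,85)],104);print(ends.round(1))
Rt=rot(s['tcp_rot']);t=np.array(s['tcp_pos'])
print('tool offsets mm',((ends+[0,0,73]-t)@Rt).round(1),'yaw err',np.arctan2(Rt[1,0],Rt[0,0])-v[2])
im=p['frame'].copy()
for q in proj(p,L(v,[(-28,y) for y in(-45,-15,15,45)],100),s): cv2.circle(im,tuple(q.round().astype(int)),1,(0,255,0),-1)
for a,b,z in((43,64,92),(-43,64,92),(-43,-64,92),(43,-64,92)): cv2.circle(im,tuple(proj(p,L(v,[(a,b)],z),s)[0].round().astype(int)),1,(0,0,255),-1)
cv2.imwrite('pics/w2.png',cv2.resize(im[110:230,165:325],(800,600),interpolation=cv2.INTER_CUBIC))
```

```text
[198.4 141.4] 2947
[279.5 142.4] 2925
[199.7 165.9] 2357
[225.9 166.5] 2840
[252.3 166.8] 2822
[278.8 167.2] 2833
free z [ 5.53819e+02  4.12780e+01 -4.44000e-01  9.02790e+01] [ 0.13 -0.12  0.04  0.01 -0.14  0.22  0.07 -0.06 -0.01 -0.01 -0.09 -0.04]
[ 5.54042e+02  4.10660e+01 -4.44000e-01] [-0.09 -0.2   0.25 -0.07 -0.35  0.27  0.01 -0.01  0.06  0.04  0.11  0.01]
[[509.4  12.4 104. ]
 [548.1  93.7 104. ]
 [483.7 -41.8 104. ]
 [565.2 129.9 104. ]]
tool offsets mm [[ -27.4   26.3  177. ]
 [ -26.1  -63.7  177. ]
 [ -28.3   86.3  177. ]
 [ -25.5 -103.7  177. ]] yaw err 0.014706356913281038
```

View pics/w2.png

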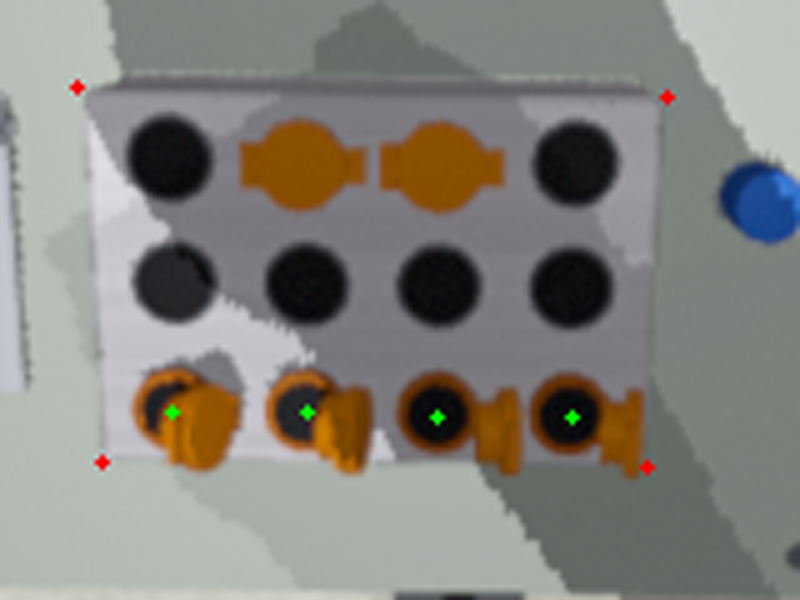

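{"fn": "arm_command", "kwargs": {"targets": [{"hand":0,"offset":[-1,3,2],"yaw":0.015},{"hand":0,"offset":[-2.83,7,5],"yaw":0.015},{"hand":0,"offset":[-2.83,8.7,9],"yaw":0.015},{"hand":0,"offset":[-2.83,8.7,13],"yaw":0.015},{"hand":0,"offset":[-2.83,8.7,16],"yaw":0.015},{"hand":0,"offset":[-2.83,8.7,17],"yaw":0.015},{"hand":0,"offset":[-2.83,8.7,17.3],"yaw":0.015},{"hand":0,"offset":[-2.83,8.7,17.3],"yaw":0.015},{"hand":0,"offset":[-2.83,8.7,17.3],"yaw":0.015}]}}

```text
clock: 4.47
tcp_pos: [483.9, -42.0, 181.7]
tcp_rot: [-3.065, 0.69, -0.002]
force: [-0.0, -0.4, 1.0]
gripper_width: -0.004
gripper_force: 0.0
```

Run:
```python
from h import *
Z=[]
for n in range(3):
    p=read_camera("side"); s=telemetry.get_state(); Z.append(s['tcp_pos'])
print(np.round(Z,2),s['force'],s['gripper_width'],s['clock'])
Rt=rot(s['tcp_rot']);print(Rt.round(4))
c,s_=np.cos(-.444),np.sin(-.444);B=np.array([[c,-s_,0],[s_,c,0],[0,0,1]])
t=np.mean(Z,0)
print('tip',t+73*Rt[:,2]);print('local',(t+73*Rt[:,2]-[554.0,41.1,42])@B)
for y in(-105,-45,45,90):
    e=B@[-28,y,62.5]+[554.0,41.1,42]; print(y,((e-73*Rt[:,2]-t)@Rt).round(2))
```

```text
[[483.87 -41.97 181.6 ]
 [483.78 -41.95 181.47]
 [483.73 -42.   181.36]] [ 0.37769555  0.37806045 -0.02148087] -0.0021356446259422485 4.625
[[ 9.033e-01 -4.289e-01  7.000e-04]
 [-4.289e-01 -9.033e-01 -1.000e-04]
 [ 7.000e-04 -2.000e-04 -1.000e+00]]
tip [483.84813949 -41.98260866 108.47635269]
local [ -27.66142876 -105.16106102   66.47635269]
-105 [-0.34 -0.16  3.98]
-45 [ -0.3  -60.16   3.99]
45 [  -0.24 -150.16    4.01]
90 [  -0.21 -195.16    4.02]
```

{"fn": "arm_command", "kwargs": {"targets": [{"hand":0,"offset":[-0.03,0,0.15],"yaw":0},{"hand":0,"offset":[-0.03,0,0.3],"yaw":0},{"hand":0,"offset":[-0.03,0,0.3],"yaw":0},{"hand":0,"offset":[-0.03,-0.4,0.3],"yaw":0},{"hand":0,"offset":[-0.03,-0.8,0.3],"yaw":0},{"hand":0,"offset":[-0.03,-1.2,0.3],"yaw":0},{"hand":0,"offset":[-0.03,-1.6,0.3],"yaw":0},{"hand":0,"offset":[-0.03,-2.0,0.3],"yaw":0},{"hand":0,"offset":[-0.03,-2.4,0.3],"yaw":0},{"hand":0,"offset":[-0.03,-2.8,0.3],"yaw":0},{"hand":0,"offset":[-0.03,-3.2,0.3],"yaw":0},{"hand":0,"offset":[-0.03,-3.6,0.3],"yaw":0},{"hand":0,"offset":[-0.03,-4.0,0.3],"yaw":0},{"hand":0,"offset":[-0.03,-4.4,0.3],"yaw":0},{"hand":0,"offset":[-0.03,-4.8,0.3],"yaw":0},{"hand":0,"offset":[-0.03,-5.2,0.3],"yaw":0},{"hand":0,"offset":[-0.03,-5.6,0.3],"yaw":0},{"hand":0,"offset":[-0.03,-6.0,0.3],"yaw":0},{"hand":0,"offset":[-0.03,-6.4,0.3],"yaw":0},{"hand":0,"offset":[-0.03,-6.8,0.3],"yaw":0}]}}

```text
clock: 7.12
tcp_pos: [512.5, 19.8, 177.8]
tcp_rot: [-3.065, 0.691, 0.0]
force: [-0.0, -1.0, -0.2]
gripper_width: 0.005
gripper_force: 0.6
```

Run:
```python
from h import *
p=read_camera("wrist"); s=telemetry.get_state(); print(s['tcp_pos'],s['force'],s['clock'])
cv2.imwrite('pics/w3.png',cv2.resize(p['frame'],(800,600),interpolation=cv2.INTER_CUBIC))
```

```text
[512.67304025  20.311223   177.88398267] [ 0.28634024 -0.78485763 -0.2095948 ] 7.175
```

View pics/w3.png

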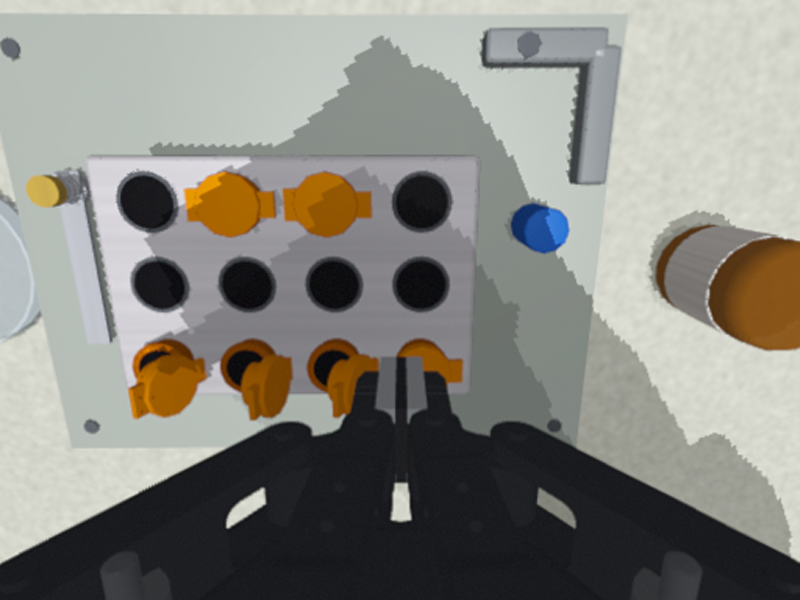

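Lid 1 is folded at (430,360) under the fingers, and lids 2–4 are still up at (345,385), (265,385) and (165,385). The force is about 1 N and the tips are at 104.9 mm, so I'll continue.

{"fn": "arm_command", "kwargs": {"targets": [{"hand":0,"offset":[0,-0.4,0],"yaw":0},{"hand":0,"offset":[0,-0.8,0],"yaw":0},{"hand":0,"offset":[0,-1.2,0],"yaw":0},{"hand":0,"offset":[0,-1.6,0],"yaw":0},{"hand":0,"offset":[0,-2.0,0],"yaw":0},{"hand":0,"offset":[0,-2.4,0],"yaw":0},{"hand":0,"offset":[0,-2.8,0],"yaw":0},{"hand":0,"offset":[0,-3.2,0],"yaw":0},{"hand":0,"offset":[0,-3.6,0],"yaw":0},{"hand":0,"offset":[0,-4.0,0],"yaw":0},{"hand":0,"offset":[0,-4.4,0],"yaw":0},{"hand":0,"offset":[0,-4.8,0],"yaw":0},{"hand":0,"offset":[0,-5.2,0],"yaw":0},{"hand":0,"offset":[0,-5.6,0],"yaw":0},{"hand":0,"offset":[0,-6.0,0],"yaw":0},{"hand":0,"offset":[0,-6.4,0],"yaw":0},{"hand":0,"offset":[0,-6.8,0],"yaw":0}]}}

```text
clock: 9.3
tcp_pos: [541.6, 81.1, 177.8]
tcp_rot: [3.064, -0.691, -0.0]
force: [-0.7, -1.4, 1.7]
gripper_width: -0.001
gripper_force: 0.7
```

{"fn": "arm_command", "kwargs": {"targets": [{"hand":0,"offset":[0,-0.4,0],"yaw":0},{"hand":0,"offset":[0,-0.8,0],"yaw":0},{"hand":0,"offset":[0,-1.2,0],"yaw":0},{"hand":0,"offset":[0,-1.6,0],"yaw":0},{"hand":0,"offset":[0,-2.0,0],"yaw":0},{"hand":0,"offset":[0,-2.4,0],"yaw":0},{"hand":0,"offset":[0,-2.8,0],"yaw":0},{"hand":0,"offset":[0,-3.2,0],"yaw":0},{"hand":0,"offset":[0,-3.6,0],"yaw":0},{"hand":0,"offset":[0,-4.0,0],"yaw":0},{"hand":0,"offset":[0,-4.4,0],"yaw":0},{"hand":0,"offset":[0,-4.8,0],"yaw":0},{"hand":0,"offset":[0,-5.2,0],"yaw":0},{"hand":0,"offset":[0,-5.6,0],"yaw":0},{"hand":0,"offset":[0,-5.6,0],"yaw":0},{"hand":0,"offset":[0,-5.6,-1],"yaw":0},{"hand":0,"offset":[0,-5.6,-4],"yaw":0},{"hand":0,"offset":[-2,-4,-8],"yaw":0},{"hand":0,"offset":[-6,-2,-8],"yaw":0},{"hand":0,"offset":[-8,0,-8],"yaw":0}]}}

```text
clock: 11.8
tcp_pos: [467.7, 115.5, 258.9]
tcp_rot: [-3.065, 0.689, -0.002]
force: [-0.1, 0.8, 0.8]
gripper_width: 0.002
gripper_force: 0.0
```

Run:
```python
from h import *
p=read_camera("wrist");p=read_camera("wrist"); s=telemetry.get_state(); print(s['tcp_pos'],s['force'],s['clock'])
cv2.imwrite('pics/w4.png',cv2.resize(p['frame'],(800,600),interpolation=cv2.INTER_CUBIC))
q=proj(p,[[509.4,12.4,104],[548.1,93.7,104]],s).astype(int);print(q)
x0,y0=q.min(0)-30;x1,y1=q.max(0)+30
c=p['frame'][max(y0,0):y1,max(x0,0):x1];f=min(800/c.shape[1],600/c.shape[0]);cv2.imwrite('pics/w5.png',cv2.resize(c,None,fx=f,fy=f,interpolation=cv2.INTER_CUBIC))
```

```text
[467.38190614 114.54745818 258.78694376] [ 0.42637049  0.13783137 -0.24572723] 11.9
[[359  85]
 [232  85]]
```

View pics/w4.png

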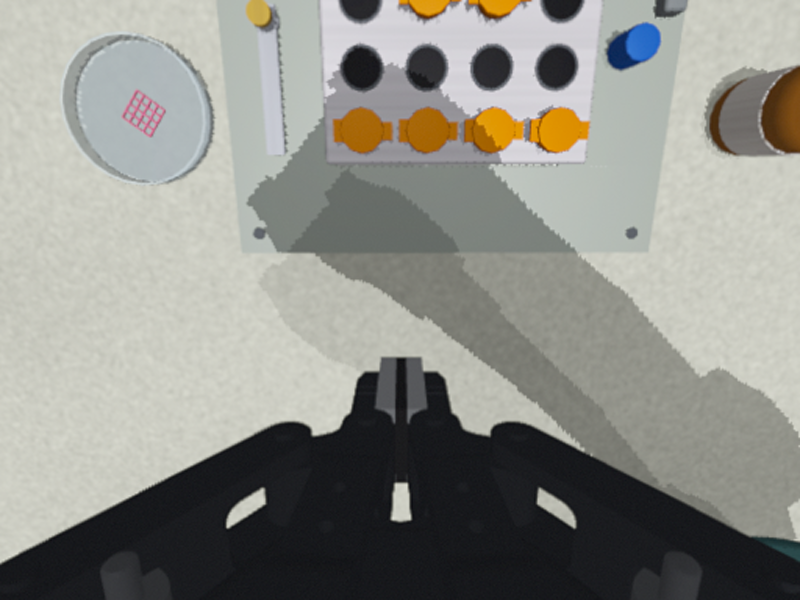

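View pics/w5.png

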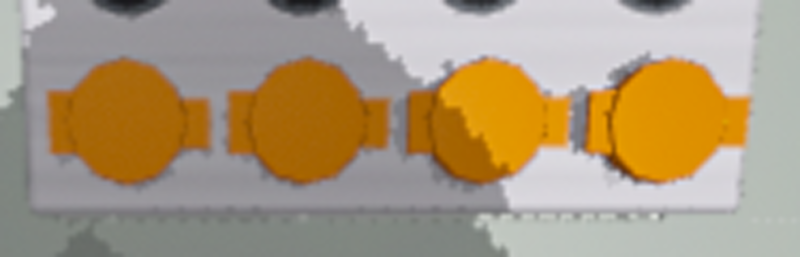

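All four lids lie flat, with discs at crop pixels (127,120), (307,120), (488,120) and (667,120). The block, dish, bottle and cap haven't moved, and the hand is clear. I'll hand it in.

```bash
python3 -c "
from rig import order
print(order.finish_job())"
```

```text
the job is handed in; nothing more can be done
None
```

I folded all four lids shut in order, from tube 1 to tube 4, in one light pass (about 2 N at the readings I took), and handed the job in with the hand clear at about 12 s. The last wrist picture shows the lids lying flat and the block, dish, bottle and nozzle cap in place; the cartridge stand was out of that view, and the hand never went near it.

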